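Check the closing stop of a vial crimper

TASK

Before the next batch of vials is sealed, check the hand lever of the larger of the two crimpers standing on the bench. With the outside of your fingers press its lever fully in against its stop, take your fingers off so that it springs right back out, then press it fully in again and finish while holding it steadily there, short of the fixed handle, so that the gap can be measured. Do not pinch the lever, touch the fixed handle or force the lever hard against its stop, and leave the smaller crimper and the vials and bottles round about alone.

Things in the scene. Friction and masses are not known exactly. Their poses are not given: they have to be found in the camera images.
- big_crimper: larger crimper (36 mm steel head, for 20 mm caps), jaws-down in a stand screwed to the bench; only its lever moves. Origin: on the bench under the centre of its base plate (130 x 105 x 10 mm); z up. 16 mm column 40 mm to -y, 133 mm high. From a yoke 165 mm up rise the fixed handle (+x side, upright) and the hand lever (-x side, leaning out to -x): the lever is pressed towards +x, level
- big_lever (a joint): larger crimper's hand lever, hinge angle, rad: 0 = sprung out (leans 0.45 from vertical), 0.40 = at its stop, the brass screw on the fixed handle (leans 0.05, about 16 mm gap left to that handle). Hinge pin along the crimper's y, 165 mm up, 8 mm to -x. Spring return: level push at the free end 2 N to start (4 with rubbing), 5 to 6 N at the stop. The free end goes in 50 mm and rises from 281 to 293 mm above the bench
- big_lever_pad (a point): point on the outer face (away from the fixed handle) of the larger crimper's lever, where it is pressed: 105 mm from the hinge, mid-width. The rounded free end lies 24 mm farther along. Lever sleeve 18 mm wide, 11 mm thick, grey. z of this frame runs along the lever to its free end, x through the lever towards the fixed handle, y along the hinge
- big_handle: larger crimper's fixed handle, not to be touched: upright steel bar with a grey sleeve 13 mm thick (x), 19 mm wide; origin at its foot, 165 mm above the bench; its top is 285 mm above the bench; axes as the crimper. The stop screw crosses it 30 mm above its foot, pointing at the lever
- small_crimper: smaller crimper (21 mm head, for 11 mm caps), to be left alone: same kind of tool, stand, base plate and axes, handles three quarters as long, tops about 225 mm above the bench. Origin on the bench under the centre of its base plate
- small_lever (a joint): the smaller crimper's hand lever, hinge angle in rad, 0 = sprung right out. To be left alone
- vial_a: loose glass vial with an aluminium cap, 23 mm diameter, 75 mm high, standing near the larger crimper; origin at the centre of its underside
- vial_b: loose glass vial, as vial_a, near the larger crimper
- vial_c: loose short glass vial, 23 mm diameter, 50 mm high, near the smaller crimper; origin at the centre of its underside
- bottle_clear: loose clear screw-cap bottle, 60 mm diameter, 115 mm high, beyond the crimpers; origin at the centre of its underside
- bottle_amber: loose amber bottle, 56 mm diameter, 120 mm high, beyond the crimpers; origin at the centre of its underside
- beaker: loose glass beaker, 64 mm diameter, 82 mm high, standing between the two crimpers on the robot's side; origin at the centre of its underside
- cap_jar: loose white jar, 58 mm diameter, 60 mm high, at the left; origin at the centre of its underside
- tub: loose white jar, 72 mm diameter, 85 mm high, at the right; origin at the centre of its underside

How it is judged (in metres and radians):
On the way, in this order (a step that is already met when the one before it is completed fails the run):
1. the larger crimper's lever is pressed in to its stop by the fingers (value of joint big_lever above 0.365 rad and contact force between the fingers and big_lever above 1 N), for 0.2 s.
2. the lever is let go and has sprung right back out (value of joint big_lever below 0.03 rad and contact force between anything else and big_lever below 0.3 N), for 0.2 s.
3. the lever is pressed in to its stop again (all of step 1), for 0.2 s.
At the end, for the whole second after the job is handed in: the larger crimper's lever is held still by the fingers within 0.035 rad (about 4 mm at its tip) of its stop at 0.40 rad, after one full press and a full return (within 0.03 rad of right out, untouched); the fixed handle is not touched, the smaller crimper's lever is out (all of step 3 and contact force between the fingers and big_handle below 0.3 N and velocity of joint big_lever between -0.1 and 0.1 rad/s and value of joint small_lever below 0.05 rad); the arm keeps its last pose, push and grip.
It fails at once if the lever was forced: more than 40 N (contact force between anything else and big_lever above 40 N).
It fails at once if the fixed handle was touched (contact force between anything else and big_handle above 1 N).
It fails at once if the lever was taken between the fingers instead of pressed from outside (contact force between the fingers and big_lever above 0.5 N and x of the grasp point in the frame of big_lever_pad above 0.003 m).
It fails at once if the smaller crimper's lever was pressed (value of joint small_lever above 0.06 rad).
It fails at once if a vial, bottle or jar was lifted, pushed or knocked over (distance of any of vial_a, vial_b, vial_c, bottle_clear, bottle_amber, beaker, cap_jar, tub from where it was at the start of the episode above 0.015 m).
It also fails if it takes over 45 s, if anything falls off the work surface, if the arm or the gripper's body presses on something with over 40 N, if the wrist force passes 120 N, or if a joint passes its speed limit or range.

ROBOT

A 7-joint arm with a two-finger parallel gripper is mounted at the origin on the work surface. World frame = base frame: x ahead of the robot, y to its left, z up, the work surface at z = 0. Lengths are in m, angles in degrees, forces in N, time in s.
With the tool pointing down it reaches from about 0.4 to 0.85 m from the base axis. Payload 10.4 kg.
Tool frame: the origin (TCP) lies at the very end of the fingers, on their centre line; the grasp point (between the pads) lies 19 mm behind it (r.grip_depth is the distance from the TCP to the grasp point, in m); z points along the fingers, y is the direction in which the jaws open and shut (so a half turn about z gives the same grasp; the last joint's range is limited). The gripper opens to 87 mm and grips with 3 to 60 N. Pads are 19 mm wide; open, the fingers measure 117 mm over their backs; the gripper's body (75 mm by 190 mm) begins 51 mm behind the grasp point.
Start: joints at [-65.925, 19.034, -3.707, 83.658, 1.238, 77.344, -5.071], TCP at [0.268, 0.565, 0.191] pointing down, gripper open.
Joint ranges: [-148.97, 148.97], [-28.65, 121.19], [-84.17, 76.75], [9.2, 138.47], [-72.65, 252.65], [3.7, 117.97], [-149.18, 149.18]. Speed limits (degrees/s): [127.2, 127.2, 159.86, 159.86, 180, 180, 180].

INTERFACE

Orientations are given as a 3x3 rotation matrix whose columns are the frame's x, y, z axes.
In Python, from plant import monitor, vision, job_done, models, r gives the robot as it stands.
- The arm moves only by the tool apply_moves, never from a script. Its argument "deltas" is a list of rows, each an object of numbers: "rx", "ry", "rz": the turn, a rotation vector about the world's x, y, z in rad; "tx", "ty", "tz": the shift along the world's x, y, z in cm; "gripper": the finger opening in cm, from 0 to 8.7. In form: [{"rx": .., "ry": .., "rz": .., "tx": .., "ty": .., "tz": .., "gripper": ..}, ...]. A call has 1 to 12 rows; each row shifts and turns the pose as measured when the row begins; what a row does not reach is not made up. A row lasts 1/12 s, in which the tool goes at most 41.7 mm and 7.16 degrees, less where a joint would pass 70% of its speed; a pose out of reach is approached as far as the arm can. A call is refused whole if a number of a shift passes 4.17 or a number of a turn 0.125, either way. A call with a gripper value outside its range is refused whole. The fingers move at their own pace and stop on an object; "force" is the grip in N (left out, the last holds). Time passes only in rows, so rows that do not move let the fingers close. It gives the time, the measured TCP pose, the force and the opening at its end, in the units of the state.
- monitor.observe(): the state, without advancing time (a new reading comes with each control period).
- vision.get_image(name): name is "scene" or "top" or "wrist"; returns a dict with "color" (384x512x3 uint8, blue, green, red), "fx", "fy", "cx", "cy" (pixels), "xyz" and "attitude" of the camera in the world; the wrist camera has in their place "T_tool_cam" (4x4, takes a point from camera to tool coordinates, whose origin is the TCP and whose axes are the flange's). Camera axes: x right, y down, z forward; pixel columns grow to the right and rows downward; lengths in m; the calibration is good to about 2 mm. A picture is of the moment at which its call begins: read the wrist's pose just before it. There is no depth.
- job_done(): hands the job in, once; it reports no verdict.
Trained networks look in a picture, given as the dict that the camera call returned (one of the last four; its "shot" number tells which), for a name from the list of things; names that differ only in an ending like _2 or _b are one class to them, and where a whole thing is asked for, a point or a joint stands for the part that bears it (a point fixed in the world has none). Each returns a list of dicts, best first, with "score" (0 to 1); they miss things now and then, are a little off and sometimes report something else, mostly with a low value. They report only what shows in the picture. A call takes as long as a camera call.
- models.look_for(picture, thing): "uv" ([column, row] in pixels, amid what is visible of it).
- models.pinpoint(picture, thing): "uv" ([column, row] in pixels: a listed point, or the origin of a listed thing).
The state is a dict: "t": time; "q": joint angles; "qd": joint speeds; "joint_torque": joint torques, N m; "position": TCP position; "tcp_rot": TCP orientation; "wrist_force": force on the tool from outside, world axes, zero at the start; "wrist_torque": the same for the moment, N m; "finger_gap": opening from 0.0 (shut) to 1.0 (fully open).
Only numpy, scipy, OpenCV 4.12 (cv2) and the standard library are available. Lean on these libraries where they do the work, as an engineer would, in place of code of your own. Each camera call takes 0.05 s, during which the arm holds its last target.

## Working session

There is one attempt and no reset: what is moved stays moved. The work goes in short steps, Python scripts to look and compute and a tool call to move; the robot and the scene stay as the last step left them, time stands still between calls to the robot, and variables do not carry over. Pictures are saved under pics/ and viewed, and the job is handed in when it is done.

Besides the shell and the picture viewer there is one more tool, called after "Emit:" as a command line: name --argument value ..., lists and objects as JSON in quotes. apply_moves: Moves the arm, as the interface text tells. Its arguments: {"type":"object","properties":{"deltas":{"type":"array"},"force":{"type":"number"}},"required":["deltas"]}

```bash
ls; mkdir -p pics
python3 - <<'E'
from plant import monitor, vision, models, r
import cv2
s=monitor.observe(); print(s)
for n in ("scene","top"):
    p=vision.get_image(n); cv2.imwrite(f"pics/{n}0.png",p["color"])
    print(n,{k:v for k,v in p.items() if k!="color"})
    for t in ("big_crimper","small_crimper","big_lever_pad","big_handle","vial_a","beaker","cap_jar","tub","bottle_clear"):
        print(t,[(round(d["score"],2),[round(float(x),1) for x in d["uv"]]) for d in models.pinpoint(p,t)[:3]])
E
```

```text
pics
{'t': 0.0, 'q': array([-65.92354181,  19.07340936,  -3.70750928,  83.70585732,
         1.23899146,  77.34328442,  -5.07268933]), 'qd': array([-0.02784835, -0.00182486, -0.12194757, -0.02312439,  0.06994149,
        0.01672665,  0.00227986]), 'joint_torque': array([-5.51001813e-04, -6.23265052e+01,  2.41896871e-02, -3.89884615e+01,
       -6.14009541e-02,  4.00108576e-02,  1.37115726e-04]), 'position': array([0.26762771, 0.5643227 , 0.1906396 ]), 'tcp_rot': array([[-9.03549340e-01,  4.28483724e-01, -5.37796004e-04],
       [ 4.28484052e-01,  9.03548352e-01, -1.33848688e-03],
       [-8.75951513e-05, -1.43982595e-03, -9.99998960e-01]]), 'wrist_force': array([-0.51197923, -0.22317036, -0.63647352]), 'wrist_torque': array([ 0.01593611, -0.01323236, -0.05779455]), 'finger_gap': 1.0015761315934624}
scene {'fx': 395.9014356995995, 'fy': 395.9014356995995, 'cx': 257.7651022416307, 'cy': 189.7806141316656, 'xyz': array([1.63187681, 0.6073037 , 1.06367561]), 'attitude': array([[-0.49961912,  0.50920563, -0.7007784 ],
       [ 0.86617738,  0.30379099, -0.3967969 ],
       [ 0.01083895, -0
[... 535 characters left out ...]
4.33089000149926, 'cx': 252.3267288089359, 'cy': 191.90718698457596, 'xyz': array([0.4391583 , 0.01477002, 1.32300851]), 'attitude': array([[ 0.01518001, -0.99078529,  0.13458852],
       [-0.99952827, -0.01863064, -0.02441603],
       [ 0.02669851, -0.13415439, -0.99060072]]), 'shot': 2}
big_crimper [(0.61, [180.2, 225.5])]
small_crimper [(0.23, [178.3, 203.1])]
big_lever_pad [(0.53, [145.3, 213.7])]
big_handle [(0.51, [175.6, 222.4]), (0.49, [288.6, 161.2])]
vial_a [(0.55, [311.2, 212.5]), (0.49, [195.1, 203.7]), (0.37, [176.8, 201.9])]
beaker [(0.82, [247.1, 259.1])]
cap_jar [(0.49, [125.2, 214.8])]
tub [(0.66, [375.7, 249.0]), (0.59, [247.8, 261.4])]
bottle_clear [(0.63, [228.3, 151.7])]
```

Run:
```python
import cv2
for n in ("scene","top"):
    a=cv2.imread(f"pics/{n}0.png")
    c=a[130:310,170:400] if n=="scene" else a[120:300,90:400]
    f=3.3 if n=="scene" else 2.55
    cv2.imwrite(f"pics/{n}0c.png",cv2.resize(c,None,fx=f,fy=f,interpolation=cv2.INTER_CUBIC))
```

```text
(no output)
```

View pics/scene0c.png

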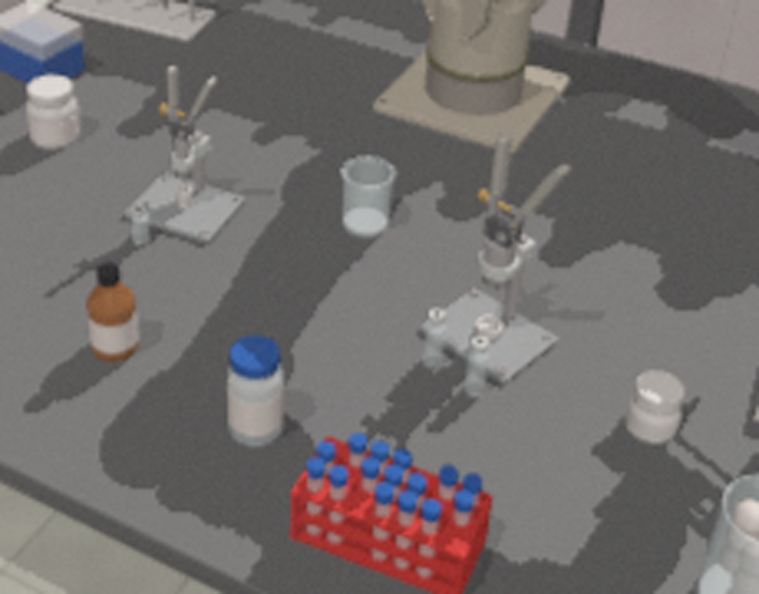

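View pics/top0c.png

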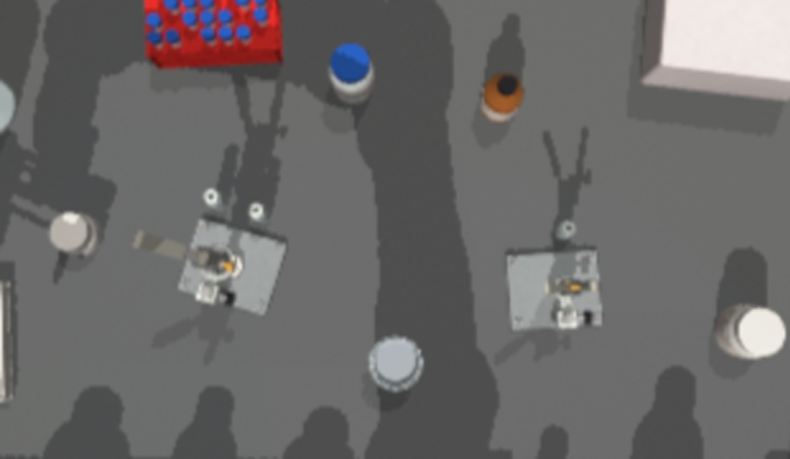

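View pics/scene0.png

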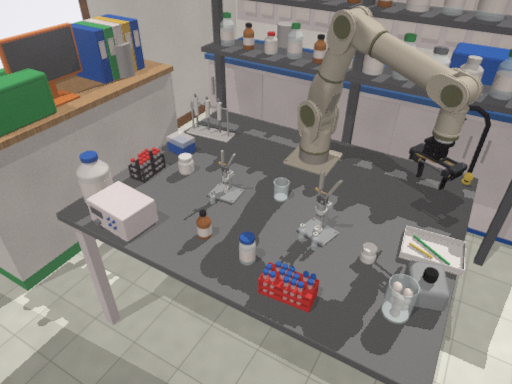

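View pics/top0.png

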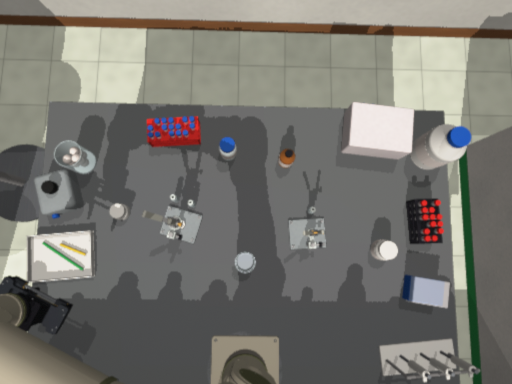

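```bash
cat > h.py <<'E'
import numpy as np
C={"scene":dict(f=395.9014,c=(257.7651,189.7806),p=np.array([1.63187681,0.6073037,1.06367561]),R=np.array([[-0.49961912,0.50920563,-0.7007784],[0.86617738,0.30379099,-0.3967969],[0.01083895,-0.80524571,-0.59284219]])),
"top":dict(f=364.33089,c=(252.32673,191.907187),p=np.array([0.4391583,0.01477002,1.32300851]),R=np.array([[0.01518001,-0.99078529,0.13458852],[-0.99952827,-0.01863064,-0.02441603],[0.02669851,-0.13415439,-0.99060072]]))}
def ray(n,uv):
    c=C[n]; return c["p"],c["R"]@np.array([(uv[0]-c["c"][0])/c["f"],(uv[1]-c["c"][1])/c["f"],1])
def onz(n,uv,z):
    p,d=ray(n,uv); return p+d*(z-p[2])/d[2]
def tri(a,b):
    p,d=ray("scene",a);q,e=ray("top",b); k=np.linalg.lstsq(np.c_[d,-e],q-p,rcond=None)[0]
    x,y=p+k[0]*d,q+k[1]*e; return (x+y)/2,np.linalg.norm(x-y)
def proj(n,X):
    c=C[n]; v=c["R"].T@(np.asarray(X)-c["p"]); return v[:2]/v[2]*c["f"]+c["c"]
E
python3 - <<'E'
from h import *
np.set_printoptions(precision=4,suppress=True)
t=[np.array(u)/2.55+[90,120] for u in [(203,218),(287,240),(264,315),(179,288)]]
s=[np.array(u)/3.3+[170,130] for u in [(419,333),(480,290),(557,338),(503,382)]]
for n,P in (("top",t),("scene",s)):
    W=np.array([onz(n,u,.010) for u in P]); print(n,W,W.mean(0),np.linalg.norm(W-np.roll(W,-1,0),axis=1))
    e=(W[1]-W[0]+W[2]-W[3])/2; f=(W[0]-W[3]+W[1]-W[2])/2
    print(e,f,np.degrees(np.arctan2(e[1],e[0])),np.degrees(np.arctan2(f[1],f[0])))
print(tri((334.3,188.7),(145.3,213.7)), tri((315.4,233.8),(180.2,225.5)))
# lever tip
print(tri(np.array((563,171))/3.3+[170,130],np.array((138,241))/2.55+[90,120]))
# others
top={"vial_a":((211,196),.075),"vial_b":((256,210),.075),"capjar":((70,231),.06),"beaker":((396,364),.08)}
for k,(u,z) in top.items(): print(k,onz("top",np.array(u)/2.55+[90,120],z))
E
```

```text
top [[0.5626 0.2793 0.01  ]
 [0.5336 0.1602 0.01  ]
 [0.4285 0.1886 0.01  ]
 [0.464  0.3082 0.01  ]] [0.4972 0.2341 0.01  ] [0.1226 0.1089 0.1247 0.1028]
[-0.0323 -0.1193  0.    ] [ 0.1019 -0.0286  0.    ] -105.13284162435461 -15.7037495544052
scene [[0.544  0.1713 0.01  ]
 [0.4335 0.2026 0.01  ]
 [0.468  0.3167 0.01  ]
 [0.5701 0.2899 0.01  ]] [0.5039 0.2451 0.01  ] [0.1148 0.1192 0.1055 0.1214]
[-0.1062  0.0291  0.    ] [-0.0303 -0.1163  0.    ] 164.68948197083844 -104.59669808569944
(array([0.518 , 0.2941, 0.2469]), np.float64(0.01549617085125414)) (array([ 0.4948,  0.2373, -0.0132]), np.float64(0.01110675876930146))
(array([0.5099, 0.3001, 0.2724]), np.float64(0.004598585759299557))
vial_a [0.5864 0.2569 0.075 ]
vial_b [0.5686 0.1959 0.075 ]
capjar [0.5372 0.4469 0.06  ]
beaker [0.3679 0.0041 0.08  ]
```

Emit:
apply_moves --deltas '[{"tz": 2,"gripper": 0},{"tz": 2.5,"gripper": 0},{"tz": 2.5,"tx": 1,"gripper": 0},{"tx": 2.5,"ty": -1.5,"rz": 0.03,"gripper": 0},{"tx": 3,"ty": -2.2,"rz": 0.03,"gripper": 0},{"tx": 3,"ty": -2.2,"rz": 0.03,"gripper": 0},{"tx": 3,"ty": -2.2,"rz": 0.03,"gripper": 0},{"tx": 3,"ty": -2.2,"rz": 0.03,"gripper": 0},{"tx": 3,"ty": -2.2,"rz": 0.03,"gripper": 0},{"tx": 2.5,"ty": -2,"gripper": 0},{"tx": 2,"ty": -1.5,"gripper": 0},{"gripper": 0}]' --force 20

```text
invalid input
```

Run:
```python
from plant import monitor, vision, models, r
import cv2
s=monitor.observe(); print(s["t"],s["position"],s["tcp_rot"],s["wrist_force"],s["finger_gap"])
for n in ("scene","top","wrist"):
    p=vision.get_image(n); cv2.imwrite(f"pics/{n}1.png",p["color"])
    if n=="wrist": print({k:v for k,v in p.items() if k!="color"})
    for t in ("big_crimper","big_lever_pad","big_handle"):
        print(n,t,[(round(d["score"],2),[round(float(x),1) for x in d["uv"]]) for d in models.pinpoint(p,t)[:3]])
a=cv2.imread("pics/scene1.png"); cv2.imwrite("pics/scene1c.png",cv2.resize(a[120:270,230:410],None,fx=4,fy=4,interpolation=cv2.INTER_CUBIC))
a=cv2.imread("pics/top1.png"); cv2.imwrite("pics/top1c.png",cv2.resize(a[150:300,60:240],None,fx=4,fy=4,interpolation=cv2.INTER_CUBIC))
```

```text
1.0 [0.26778944 0.56475128 0.19147121] [[-9.03555374e-01  4.28471337e-01  1.01903449e-05]
 [ 4.28471336e-01  9.03555372e-01  5.70679959e-05]
 [ 1.52444596e-05  5.59303651e-05 -9.99999998e-01]] [-0.27487608 -0.98581968  0.20712678] 0.997667021153353
scene big_crimper [(0.59, [337.6, 186.1]), (0.56, [318.1, 234.1])]
scene big_lever_pad [(0.45, [336.6, 186.0]), (0.32, [186.1, 173.5])]
scene big_handle [(0.44, [317.8, 194.1])]
top big_crimper [(0.77, [180.2, 223.9]), (0.28, [286.1, 162.9])]
top big_lever_pad [(0.48, [146.4, 215.0])]
top big_handle [(0.53, [310.3, 211.2]), (0.49, [176.4, 223.0])]
{'fx': 273.5393053522866, 'fy': 273.5393053522866, 'cx': 254.53212197815427, 'cy': 192.18488613695988, 'T_tool_cam': array([[ 1.44150243e-05, -9.61514343e-01, -2.74754740e-01,
         7.62376378e-02],
       [ 9.99999493e-01, -2.62829154e-04,  9.72245349e-04,
         2.96308626e-05],
       [-1.00704140e-03, -2.74754615e-01,  9.61513852e-01,
        -1.92642970e-01],
       [ 0.00000000e+00,  0.00000000e+00,  0.00000000e+00,
         1.00000000e+00]]), 'shot': 5}
wrist big_crimper []
wrist big_lever_pad []
wrist big_handle []
```

View pics/scene1c.png

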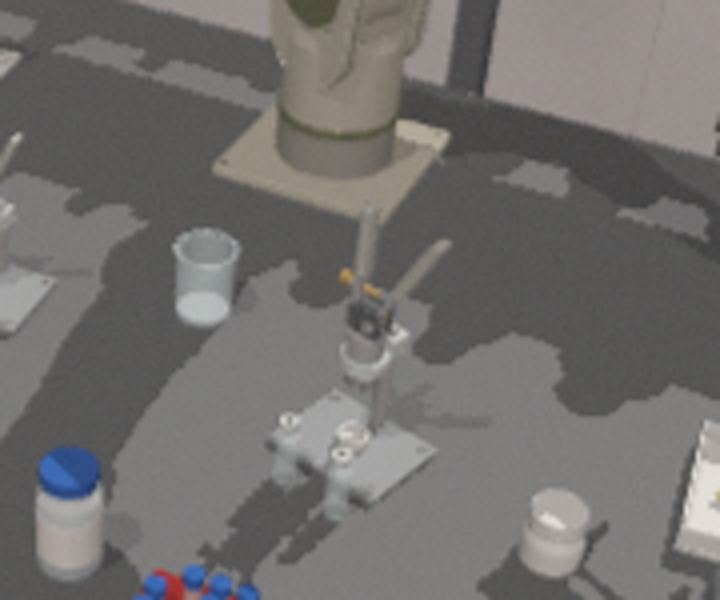

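View pics/top1c.png

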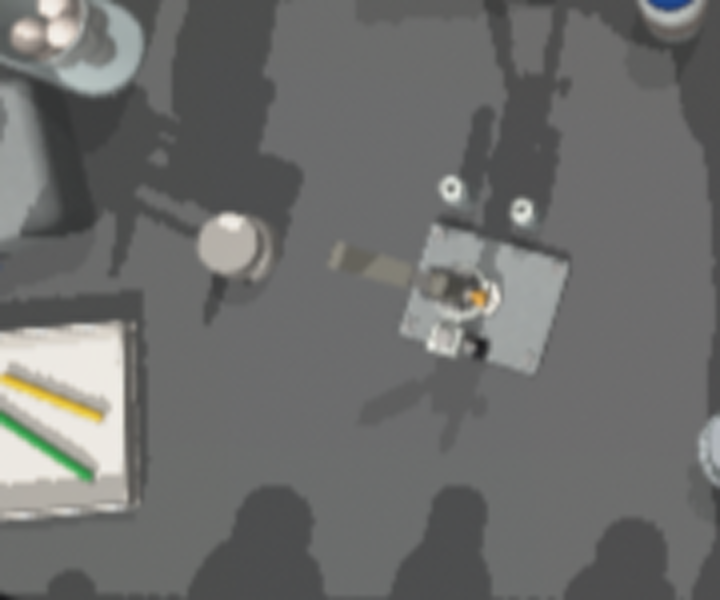

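View pics/wrist1.png

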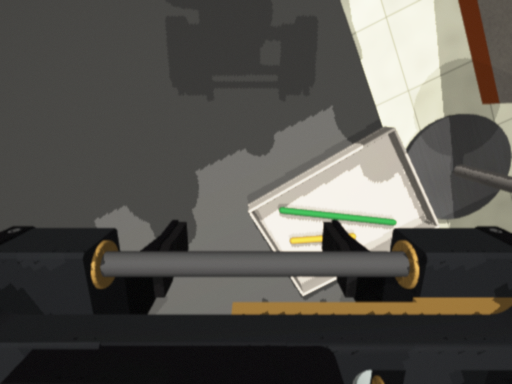

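Emit:
apply_moves --deltas '[{"rx": 0,"ry": 0,"rz": 0,"tx": 0,"ty": 0,"tz": 2,"gripper": 0},{"rx": 0,"ry": 0,"rz": 0,"tx": 0,"ty": 0,"tz": 2.5,"gripper": 0},{"rx": 0,"ry": 0,"rz": 0,"tx": 1,"ty": 0,"tz": 2.5,"gripper": 0},{"rx": 0,"ry": 0,"rz": 0.03,"tx": 2.5,"ty": -1.5,"tz": 0,"gripper": 0},{"rx": 0,"ry": 0,"rz": 0.03,"tx": 3,"ty": -2.2,"tz": 0,"gripper": 0},{"rx": 0,"ry": 0,"rz": 0.03,"tx": 3,"ty": -2.2,"tz": 0,"gripper": 0},{"rx": 0,"ry": 0,"rz": 0.03,"tx": 3,"ty": -2.2,"tz": 0,"gripper": 0},{"rx": 0,"ry": 0,"rz": 0.03,"tx": 3,"ty": -2.2,"tz": 0,"gripper": 0},{"rx": 0,"ry": 0,"rz": 0.03,"tx": 3,"ty": -2.2,"tz": 0,"gripper": 0},{"rx": 0,"ry": 0,"rz": 0,"tx": 2.5,"ty": -2,"tz": 0,"gripper": 0},{"rx": 0,"ry": 0,"rz": 0,"tx": 2,"ty": -1.5,"tz": 0,"gripper": 0},{"rx": 0,"ry": 0,"rz": 0,"tx": 0,"ty": 0,"tz": 0,"gripper": 0}]' --force 20

```text
t: 2.6
position: [0.5025, 0.3957, 0.2649]
tcp_rot: [[-0.97, 0.242, 0.0], [0.242, 0.97, -0.001], [-0.001, -0.001, -1.0]]
wrist_force: [0.5, -1.4, -0.0]
finger_gap: 0.173
```

Run:
```python
from h import *
from scipy.optimize import least_squares
np.set_printoptions(precision=4,suppress=True)
# observed pixels from second crops (4x)
S=lambda u:np.array(u)/4+[230,120]; T=lambda u:np.array(u)/4+[60,150]
def pts(o,yaw):
    c,s=np.cos(yaw),np.sin(yaw); R=np.array([[c,-s,0],[s,c,0],[0,0,1]])
    P=[(-.065,.0525,.01),(.065,.0525,.01),(.065,-.0525,.01),(-.065,-.0525,.01),(-.008-.129*np.sin(.45),0,.165+.129*np.cos(.45))]
    return [R@np.array(p)+[*o,0] for p in P]
obsT=[T(u) for u in [(434,221),(571,262),(537,376),(401,335),(336,256)]]
obsS=[S(u) for u in [(370,503),(270,436),(334,389),(437,451),(444,243)]]
def res(x,sep=False):
    P=pts(x[:2],x[2]); e=[]
    for p,a,b in zip(P,obsT,obsS): e+=[proj("top",p)-a, proj("scene",p)-b]
    return np.concatenate(e)
f=least_squares(res,[.5,.24,np.radians(-105)]); print(f.x,np.degrees(f.x[2])); print(f.fun.reshape(-1,4))
for m in (0,1):
    g=least_squares(lambda x:res(x).reshape(-1,4)[:,2*m:2*m+2].ravel(),f.x); print(m,g.x,np.degrees(g.x[2]))
print(np.array(pts(f.x[:2],f.x[2])))
```

```text
[ 0.496   0.2375 -1.8361] -105.20274048729787
[[-0.8693 -0.0866 -0.2656 -1.3351]
 [-0.4692 -0.2718 -1.327  -1.0922]
 [-0.6981 -0.4137 -0.6978 -1.2164]
 [-1.7203 -0.373  -0.6048 -1.4053]
 [-1.2014 -0.4436 -1.2135 -0.5815]]
0 [ 0.495   0.2341 -1.8338] -105.06732985985272
1 [ 0.5004  0.2428 -1.8429] -105.59301219401526
[[0.5637 0.2865 0.01  ]
 [0.5296 0.161  0.01  ]
 [0.4283 0.1885 0.01  ]
 [0.4624 0.314  0.01  ]
 [0.5128 0.2994 0.2812]]
```

Run:
```python
from plant import monitor, vision, models, r
import cv2
from h import *
s=monitor.observe(); print(s["t"],s["position"],s["wrist_force"],s["finger_gap"])
w=vision.get_image("wrist"); cv2.imwrite("pics/wrist2.png",w["color"])
t=vision.get_image("scene"); cv2.imwrite("pics/scene2c.png",cv2.resize(t["color"][120:270,230:410],None,fx=4,fy=4,interpolation=cv2.INTER_CUBIC))
for n,p in (("wrist",w),("scene",t)): print(n,[(d["score"],d["uv"]) for d in models.pinpoint(p,"big_lever_pad")[:2]])
# predicted tip in wrist view
T=np.array(w["T_tool_cam"]); 
for P in ([.5128,.2994,.2812],[.496+.0021,.2375+.0077,.165]):
    pt=s["tcp_rot"].T@(np.array(P)-s["position"]); v=np.linalg.inv(T)@[*pt,1]; print("pred",v[:2]/v[2]*w["fx"]+[w["cx"],w["cy"]],v[2])
```

```text
2.6 [0.50246036 0.39573933 0.26493834] [ 0.50492615 -1.37764687 -0.02696872] 0.17317427582844197
wrist [(0.73, [290.2, 172.7])]
scene [(0.64, [337.1, 186.7])]
pred [129.42368056 270.07901606] 0.19975877283703378
pred [124.88096918 213.10314414] 0.3111663610627687
```

View pics/wrist2.png

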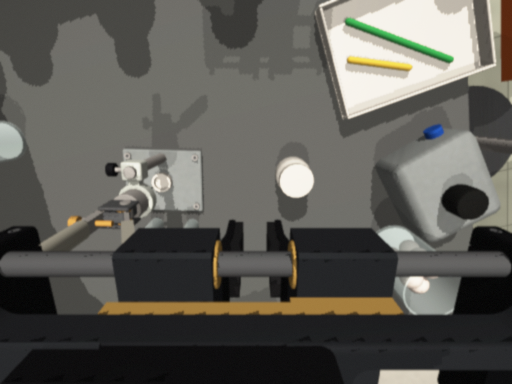

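View pics/scene2c.png

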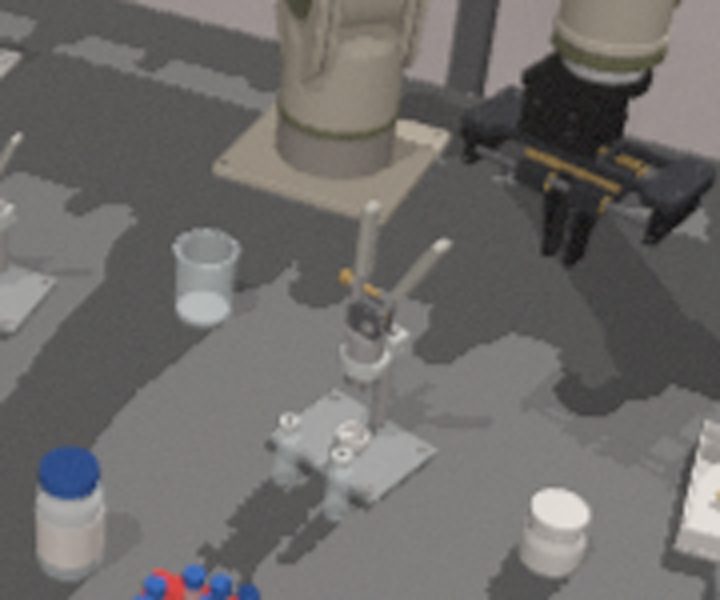

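Run:
```python
from plant import monitor
from h import *
from scipy.optimize import least_squares
s=monitor.observe()
T=np.array([[1.44150243e-05,-9.61514343e-01,-2.74754740e-01,7.62376378e-02],[9.99999493e-01,-2.62829154e-04,9.72245349e-04,2.96308626e-05],[-1.00704140e-03,-2.74754615e-01,9.61513852e-01,-1.92642970e-01],[0,0,0,1]])
obs=np.array([(123.5,149),(201.5,150.5),(201.5,212)])
def pr(x):
    c,sn=np.cos(x[2]),np.sin(x[2]); out=[]
    for a,b in [(.065,-.0525),(-.065,-.0525),(-.065,.0525)]:
        P=np.array([x[0]+c*a-sn*b,x[1]+sn*a+c*b,.01]); v=np.linalg.inv(T)@[*(s["tcp_rot"].T@(P-s["position"])),1]; out.append(v[:2]/v[2]*273.539+[254.53,192.18])
    return np.array(out)
print(pr([.496,.2375,-1.836])); f=least_squares(lambda x:(pr(x)-obs).ravel(),[.496,.2375,-1.836]); print(f.x,np.degrees(f.x[2]),f.fun)
```

```text
[[117.01151542 152.79885795]
 [196.73549947 155.15451021]
 [198.39138831 215.33538368]]
[ 0.49135621  0.24724639 -1.84594786] -105.76502149345832 [-1.60845809e+00 -7.70010563e-01  4.71906958e-01  9.04423350e-01
  1.21661611e+00 -2.09875970e-04]
```

Emit:
apply_moves --deltas '[{"rx": 0,"ry": 0,"rz": -0.02,"tx": 1.6,"ty": -0.5,"tz": -0.8,"gripper": 0},{"rx": 0,"ry": 0,"rz": 0,"tx": 1.6,"ty": -0.4,"tz": -0.8,"gripper": 0},{"rx": 0,"ry": 0,"rz": 0,"tx": -0.3,"ty": -1.2,"tz": 0,"gripper": 0},{"rx": 0,"ry": 0,"rz": 0,"tx": -0.3,"ty": -1.2,"tz": 0,"gripper": 0},{"rx": 0,"ry": 0,"rz": 0,"tx": -0.3,"ty": -1.0,"tz": 0,"gripper": 0},{"rx": 0,"ry": 0,"rz": 0,"tx": 0,"ty": 0,"tz": 0,"gripper": 0},{"rx": 0,"ry": 0,"rz": 0,"tx": 0,"ty": 0,"tz": 0,"gripper": 0}]'

```text
t: 3.38
position: [0.5176, 0.3635, 0.2445]
tcp_rot: [[-0.97, 0.242, -0.006], [0.242, 0.97, 0.002], [0.007, 0.0, -1.0]]
wrist_force: [-0.3, 0.4, -0.4]
finger_gap: 0.005
```

```bash
cat > snap.py <<'E'
import sys,cv2
from plant import monitor, vision
from h import *
np.set_printoptions(precision=4,suppress=True)
k=sys.argv[1]
s=monitor.observe(); print(s["t"],s["position"],s["wrist_force"],s["finger_gap"])
d=s["position"][:2]-[.494,.241]; print("along",d@[-.262,-.965],"lat",d@[.965,-.262])
a=vision.get_image("scene")["color"][145:215,295:385]; b=vision.get_image("top")["color"][185:255,110:200]
cv2.imwrite(f"pics/c{k}.png",cv2.resize(np.vstack([a,b]),None,fx=4.2,fy=4.2,interpolation=cv2.INTER_CUBIC))
E
python3 snap.py 3
```

```text
3.3833 [0.5176 0.3635 0.2445] [-0.2532  0.4069 -0.4322] 0.004510657846754319
along -0.12441650853514284 lat -0.009352175046360864
```

View pics/c3.png

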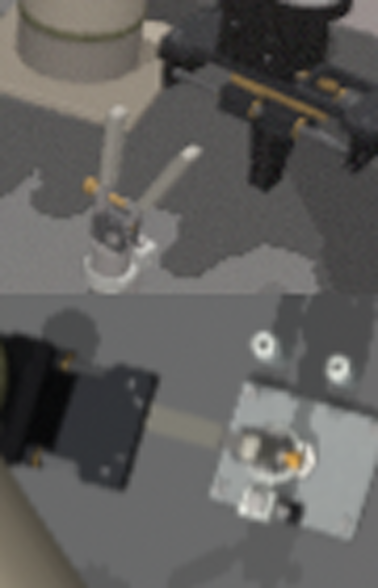

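Emit:
apply_moves --deltas '[{"rx": 0,"ry": 0,"rz": -0.02,"tx": 0.5,"ty": -0.1,"tz": 0.2,"gripper": 0},{"rx": 0,"ry": 0,"rz": 0,"tx": 0.5,"ty": -0.1,"tz": 0.2,"gripper": 0},{"rx": 0,"ry": 0,"rz": 0,"tx": -0.3,"ty": -1.0,"tz": 0,"gripper": 0},{"rx": 0,"ry": 0,"rz": 0,"tx": -0.3,"ty": -1.0,"tz": 0,"gripper": 0},{"rx": 0,"ry": 0,"rz": 0,"tx": 0,"ty": 0,"tz": 0,"gripper": 0}]'

```text
t: 3.9
position: [0.5224, 0.3422, 0.249]
tcp_rot: [[-0.965, 0.261, -0.006], [0.261, 0.965, 0.003], [0.006, 0.001, -1.0]]
wrist_force: [0.3, -1.1, 0.5]
finger_gap: 0.001
```

```bash
python3 snap.py 4
```

```text
3.9 [0.5224 0.3422 0.249 ] [ 0.308  -1.1043  0.4914] 0.0010690615200384637
along -0.10510440905482463 lat 0.0008512771203228471
```

View pics/c4.png

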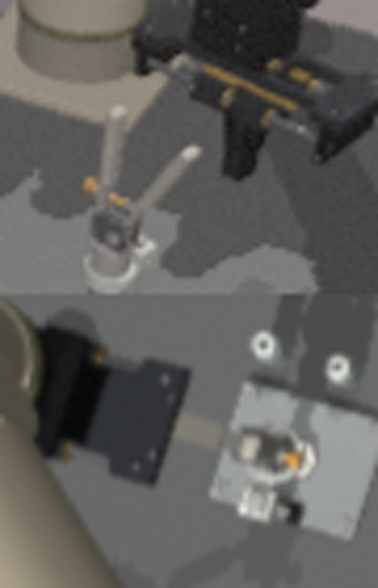

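Run:
```python
from h import *
p=proj("scene",[.5224,.3422,.249]); print(p, "obs", np.array([237,178])/4.2+[295,145])
d=np.array([.965,-.262,0])*.01; print("1cm lat", proj("scene",np.array([.5224,.3422,.249])+d)-p)
d=np.array([-.262,-.965,0])*.01; print("1cm along", proj("scene",np.array([.5224,.3422,.249])+d)-p)
```

```text
[349.33150983 192.83207756] obs [351.42857143 187.38095238]
1cm lat [-1.67889355  1.21163095]
1cm along [-2.41348801 -1.24411023]
```

Run:
```python
from plant import vision
from h import *
import cv2
p=vision.get_image("scene")["color"]
a=p[155:225,310:400].copy()
a=cv2.resize(a,None,fx=8,fy=8,interpolation=cv2.INTER_NEAREST)
a=cv2.convertScaleAbs(a,alpha=1.5,beta=20)
for P in ([.5224,.3422,.249],[.5224,.3422,.268],[.5224,.3422,.319],[.5128,.2994,.2812]):
    u=(proj("scene",P)-[310,155]+.5)*8; cv2.circle(a,tuple(int(x) for x in u),4,(0,0,255),1)
cv2.imwrite("pics/c5.png",a)
```

```text
(no output)
```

View pics/c5.png

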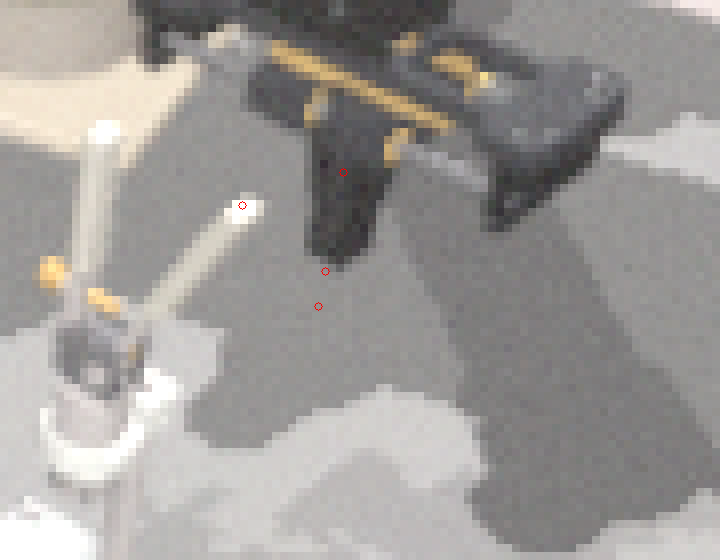

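Run:
```python
from h import *
import cv2
p=cv2.imread("pics/scene1.png")
a=cv2.resize(p[120:210,400:490],None,fx=6,fy=6,interpolation=cv2.INTER_NEAREST); a=cv2.convertScaleAbs(a,alpha=1.8,beta=20)
c=np.array([.2678,.5648,.1915]); y=np.array([.4285,.9036,0])
for P in (c,c+y*.0585,c-y*.0585,c+[0,0,.07]):
    u=(proj("scene",P)-[400,120]+.5)*6; cv2.circle(a,tuple(int(x) for x in u),4,(0,0,255),1)
cv2.imwrite("pics/c6.png",a)
```

```text
(no output)
```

View pics/c6.png

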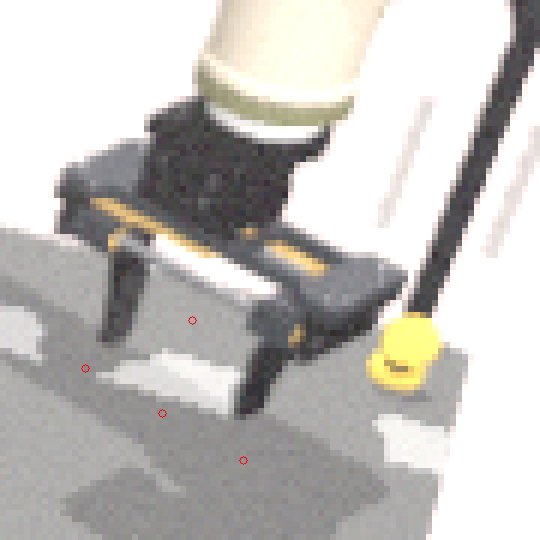

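Run:
```python
from h import *
import cv2
from plant import vision
p=vision.get_image("top")["color"]
a=p[180:250,95:195]
a=cv2.resize(a,None,fx=7,fy=7,interpolation=cv2.INTER_NEAREST); a=cv2.convertScaleAbs(a,alpha=1.8,beta=20)
c=np.array([.5224,.3422,.249]); y=np.array([.261,.965,0]);x=np.array([-.965,.261,0])
for z,col in ((.07,(0,0,255)),(.12,(0,255,0))):
  for sx in (-1,0,1):
    u=(proj("top",c-y*.095+x*sx*.0375+[0,0,z])-[95,180]+.5)*7; cv2.circle(a,tuple(int(v) for v in u),4,col,1)
u=(proj("top",[.5128,.2994,.2812])-[95,180]+.5)*7; cv2.circle(a,tuple(int(v) for v in u),4,(255,0,255),1)
cv2.imwrite("pics/c7.png",a)
```

```text
(no output)
```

View pics/c7.png

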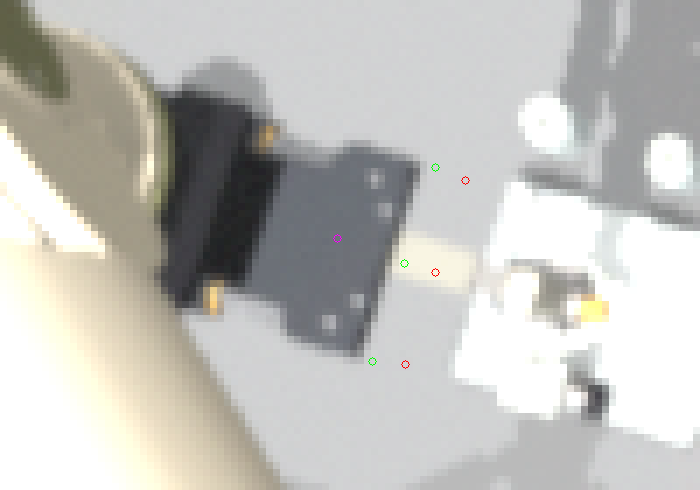

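Emit:
apply_moves --deltas '[{"rx": 0,"ry": 0,"rz": 0,"tx": 0,"ty": 0,"tz": -0.5,"gripper": 0},{"rx": 0,"ry": 0,"rz": 0,"tx": 0,"ty": 0,"tz": -0.4,"gripper": 0},{"rx": 0,"ry": 0,"rz": 0,"tx": -0.2,"ty": -0.8,"tz": 0,"gripper": 0},{"rx": 0,"ry": 0,"rz": 0,"tx": -0.2,"ty": -0.8,"tz": 0,"gripper": 0},{"rx": 0,"ry": 0,"rz": 0,"tx": -0.2,"ty": -0.8,"tz": 0,"gripper": 0},{"rx": 0,"ry": 0,"rz": 0,"tx": 0,"ty": 0,"tz": 0,"gripper": 0}]'

```text
t: 4.6
position: [0.5144, 0.3192, 0.2376]
tcp_rot: [[-0.966, 0.257, -0.008], [0.257, 0.966, 0.003], [0.008, 0.001, -1.0]]
wrist_force: [-0.6, -0.5, 0.3]
finger_gap: 0.005
```

```bash
python3 snap.py 8
```

```text
4.6 [0.5144 0.3192 0.2376] [-0.5824 -0.4579  0.297 ] 0.005278894599323042
along -0.08076997823357561 lat -0.0008402515075621345
```

View pics/c8.png

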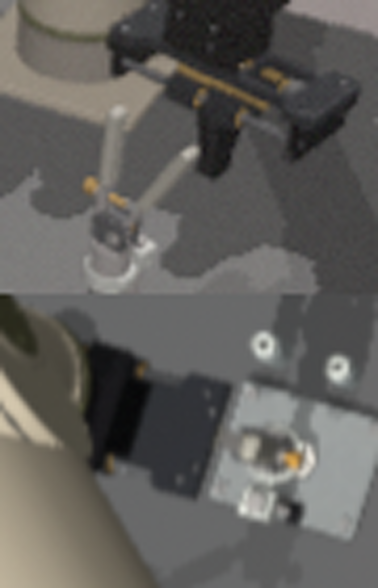

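Emit:
apply_moves --deltas '[{"rx": 0,"ry": 0,"rz": 0,"tx": -0.2,"ty": -0.7,"tz": 0.1,"gripper": 0},{"rx": 0,"ry": 0,"rz": 0,"tx": -0.2,"ty": -0.7,"tz": 0.1,"gripper": 0},{"rx": 0,"ry": 0,"rz": 0,"tx": -0.2,"ty": -0.7,"tz": 0,"gripper": 0},{"rx": 0,"ry": 0,"rz": 0,"tx": 0,"ty": 0,"tz": 0,"gripper": 0}]'

```text
t: 5.03
position: [0.5081, 0.3011, 0.2415]
tcp_rot: [[-0.967, 0.253, -0.005], [0.253, 0.967, 0.009], [0.007, 0.007, -1.0]]
wrist_force: [1.5, 2.9, -1.6]
finger_gap: 0.012
```

```bash
python3 snap.py 9
```

```text
5.0333 [0.5081 0.3011 0.2415] [ 1.5057  2.9341 -1.5617] 0.012418455745842999
along -0.061682484375404315 lat -0.002187227237380047
```

View pics/c9.png

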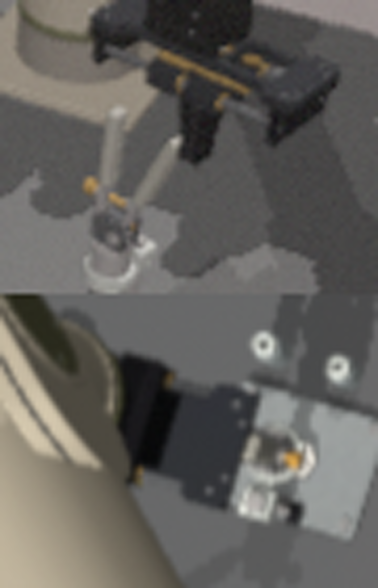

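Emit:
apply_moves --deltas '[{"rx": 0,"ry": 0,"rz": 0,"tx": -0.1,"ty": -0.6,"tz": 0,"gripper": 0},{"rx": 0,"ry": 0,"rz": 0,"tx": -0.1,"ty": -0.6,"tz": 0,"gripper": 0},{"rx": 0,"ry": 0,"rz": 0,"tx": 0,"ty": 0,"tz": 0,"gripper": 0}]'

```text
t: 5.38
position: [0.5059, 0.2921, 0.2418]
tcp_rot: [[-0.968, 0.25, -0.004], [0.25, 0.968, 0.011], [0.006, 0.01, -1.0]]
wrist_force: [0.6, 2.0, -0.8]
finger_gap: -0.001
```

Emit:
apply_moves --deltas '[{"rx": 0,"ry": 0,"rz": 0,"tx": -0.1,"ty": -0.4,"tz": 0,"gripper": 0},{"rx": 0,"ry": 0,"rz": 0,"tx": 0,"ty": 0,"tz": 0,"gripper": 0}]'

```text
t: 5.55
position: [0.5047, 0.289, 0.2418]
tcp_rot: [[-0.969, 0.249, -0.004], [0.249, 0.968, 0.012], [0.007, 0.011, -1.0]]
wrist_force: [1.9, 2.9, -0.1]
finger_gap: 0.005
```

```bash
python3 snap.py 10
```

```text
5.55 [0.5047 0.289  0.2418] [ 1.9382  2.9394 -0.1149] 0.0046224825601678746
along -0.04908655714087641 lat -0.002278998320471004
```

View pics/c10.png

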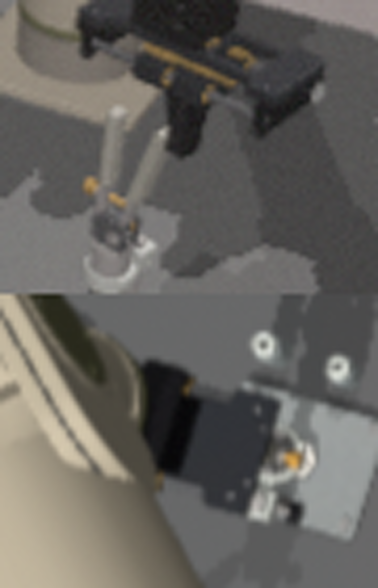

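Emit:
apply_moves --deltas '[{"rx": 0,"ry": 0,"rz": 0,"tx": -0.1,"ty": -0.5,"tz": 0,"gripper": 0},{"rx": 0,"ry": 0,"rz": 0,"tx": -0.1,"ty": -0.5,"tz": 0,"gripper": 0}]'

```text
t: 5.82
position: [0.5028, 0.2816, 0.2417]
tcp_rot: [[-0.969, 0.246, -0.003], [0.246, 0.969, 0.014], [0.006, 0.013, -1.0]]
wrist_force: [0.9, 5.1, 2.6]
finger_gap: 0.004
```

Emit:
apply_moves --deltas '[{"rx": 0,"ry": 0,"rz": 0,"tx": -0.1,"ty": -0.4,"tz": 0,"gripper": 0}]'

```text
t: 5.9
position: [0.5019, 0.2783, 0.242]
tcp_rot: [[-0.969, 0.245, -0.002], [0.245, 0.969, 0.015], [0.006, 0.014, -1.0]]
wrist_force: [1.3, 5.3, 3.1]
finger_gap: 0.006
```

Emit:
apply_moves --deltas '[{"rx": 0,"ry": 0,"rz": 0,"tx": -0.1,"ty": -0.4,"tz": 0,"gripper": 0}]'

```text
t: 5.98
position: [0.5009, 0.275, 0.2423]
tcp_rot: [[-0.97, 0.245, -0.001], [0.245, 0.969, 0.016], [0.005, 0.015, -1.0]]
wrist_force: [1.1, 5.2, 2.3]
finger_gap: 0.005
```

```bash
python3 snap.py 11
```

```text
5.9833 [0.5009 0.275  0.2423] [1.1286 5.1549 2.2852] 0.005135876976610775
along -0.03463391098735539 lat -0.0022109599154848153
```

View pics/c11.png

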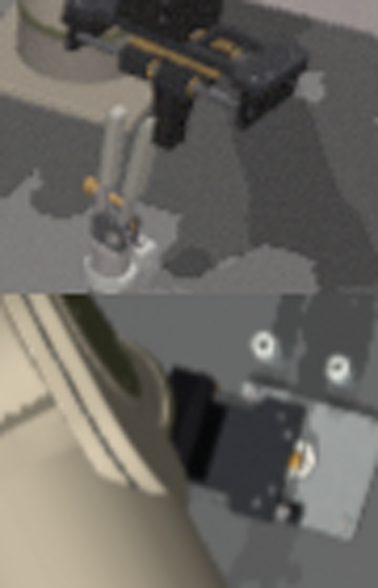

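Emit:
apply_moves --deltas '[{"rx": 0,"ry": 0,"rz": 0,"tx": -0.1,"ty": -0.4,"tz": 0,"gripper": 0}]'

```text
t: 6.17
position: [0.4999, 0.2717, 0.2425]
tcp_rot: [[-0.97, 0.244, -0.001], [0.244, 0.97, 0.016], [0.005, 0.015, -1.0]]
wrist_force: [1.2, 5.1, 3.8]
finger_gap: 0.003
```

Emit:
apply_moves --deltas '[{"rx": 0,"ry": 0,"rz": 0,"tx": -0.1,"ty": -0.4,"tz": 0,"gripper": 0}]'

```text
t: 6.25
position: [0.499, 0.2685, 0.2427]
tcp_rot: [[-0.97, 0.244, -0.001], [0.243, 0.97, 0.017], [0.005, 0.016, -1.0]]
wrist_force: [1.9, 6.1, 2.4]
finger_gap: 0.004
```

Emit:
apply_moves --deltas '[{"rx": 0,"ry": 0,"rz": 0,"tx": 0,"ty": -0.3,"tz": 0,"gripper": 0}]'

```text
t: 6.33
position: [0.4987, 0.2671, 0.243]
tcp_rot: [[-0.97, 0.242, -0.001], [0.242, 0.97, 0.019], [0.005, 0.018, -1.0]]
wrist_force: [0.7, 14.1, -0.9]
finger_gap: 0.012
```

```bash
python3 snap.py 12
```

```text
6.3333 [0.4987 0.2671 0.243 ] [ 0.6576 14.0974 -0.8587] 0.011604974859817154
along -0.02636799774278264 lat -0.002318766224158452
```

View pics/c12.png

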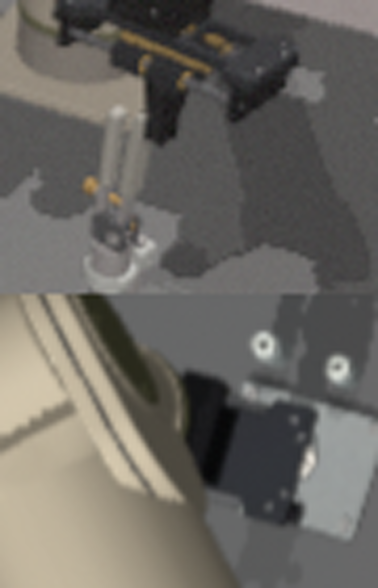

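Emit:
apply_moves --deltas '[{"rx": 0,"ry": 0,"rz": 0,"tx": 0,"ty": 0,"tz": 0,"gripper": 0}]'

```text
t: 6.52
position: [0.4988, 0.2683, 0.2429]
tcp_rot: [[-0.971, 0.241, 0.0], [0.241, 0.97, 0.02], [0.005, 0.019, -1.0]]
wrist_force: [3.7, 3.6, 0.7]
finger_gap: 0.003
```

Emit:
apply_moves --deltas '[{"rx": 0,"ry": 0,"rz": 0,"tx": 0,"ty": -0.1,"tz": 0,"gripper": 0},{"rx": 0,"ry": 0,"rz": 0,"tx": 0,"ty": -0.1,"tz": 0,"gripper": 0},{"rx": 0,"ry": 0,"rz": 0,"tx": 0,"ty": -0.1,"tz": 0,"gripper": 0},{"rx": 0,"ry": 0,"rz": 0,"tx": 0,"ty": -0.1,"tz": 0,"gripper": 0}]'

```text
t: 6.85
position: [0.4988, 0.2679, 0.2429]
tcp_rot: [[-0.971, 0.238, 0.001], [0.238, 0.971, 0.022], [0.005, 0.022, -1.0]]
wrist_force: [0.1, 5.5, 2.1]
finger_gap: 0.007
```

Emit:
apply_moves --deltas '[{"rx": 0,"ry": 0,"rz": 0,"tx": 0,"ty": -0.25,"tz": 0,"gripper": 0},{"rx": 0,"ry": 0,"rz": 0,"tx": 0,"ty": -0.2,"tz": 0,"gripper": 0},{"rx": 0,"ry": 0,"rz": 0,"tx": 0,"ty": -0.2,"tz": 0,"gripper": 0},{"rx": 0,"ry": 0,"rz": 0,"tx": 0,"ty": -0.2,"tz": 0,"gripper": 0}]'

```text
t: 7.18
position: [0.4987, 0.2679, 0.2431]
tcp_rot: [[-0.973, 0.231, 0.003], [0.231, 0.973, 0.032], [0.004, 0.031, -0.999]]
wrist_force: [3.4, 9.4, 0.8]
finger_gap: 0.004
```

```bash
python3 snap.py 13
```

```text
7.1833 [0.4987 0.2679 0.2431] [3.4324 9.4359 0.8282] 0.003925677500546814
along -0.027166446334690817 lat -0.002477171481236362
```

View pics/c13.png

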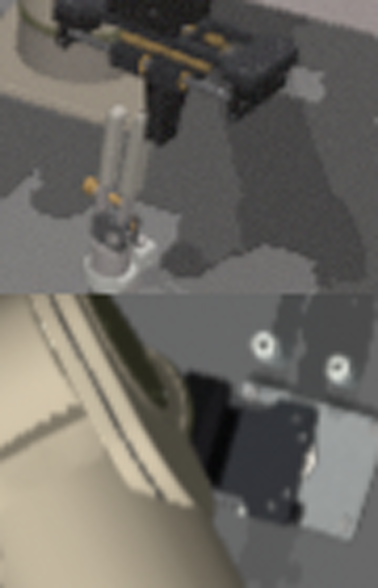

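Emit:
apply_moves --deltas '[{"rx": 0,"ry": 0,"rz": 0,"tx": 0.3,"ty": 1.0,"tz": 0,"gripper": 0},{"rx": 0,"ry": 0,"rz": 0,"tx": 0.3,"ty": 1.2,"tz": 0,"gripper": 0},{"rx": 0,"ry": 0,"rz": 0,"tx": 0.35,"ty": 1.4,"tz": 0,"gripper": 0},{"rx": 0,"ry": 0,"rz": 0,"tx": 0.35,"ty": 1.4,"tz": 0,"gripper": 0},{"rx": 0,"ry": 0,"rz": 0,"tx": 0.35,"ty": 1.4,"tz": 0,"gripper": 0},{"rx": -0.015,"ry": 0,"rz": 0.015,"tx": 0.35,"ty": 1.4,"tz": 0,"gripper": 0},{"rx": -0.015,"ry": 0,"rz": -0.015,"tx": 0.3,"ty": 1,"tz": 0,"gripper": 0},{"rx": 0,"ry": 0,"rz": -0.03,"tx": 0,"ty": 0,"tz": 0,"gripper": 0},{"rx": 0,"ry": 0,"rz": 0,"tx": 0,"ty": 0,"tz": 0,"gripper": 0},{"rx": 0,"ry": 0,"rz": 0,"tx": 0,"ty": 0,"tz": 0,"gripper": 0},{"rx": 0,"ry": 0,"rz": 0,"tx": 0,"ty": 0,"tz": 0,"gripper": 0}]'

```text
t: 8.2
position: [0.5212, 0.3609, 0.2342]
tcp_rot: [[-0.965, 0.261, -0.009], [0.261, 0.965, -0.019], [0.004, -0.02, -1.0]]
wrist_force: [0.3, -0.2, 0.5]
finger_gap: 0.009
```

```bash
python3 snap.py 14
```

```text
8.2 [0.5212 0.3609 0.2342] [ 0.2638 -0.1561  0.5003] 0.00944331850929024
along -0.12285286593672479 lat -0.005191121290020023
```

View pics/c14.png

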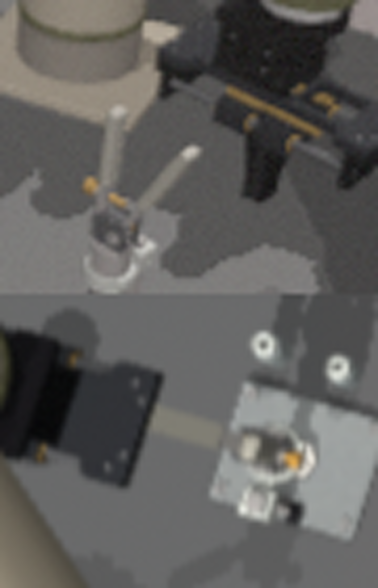

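Emit:
apply_moves --deltas '[{"rx": 0.02,"ry": 0,"rz": 0,"tx": 0.4,"ty": 0,"tz": 0.5,"gripper": 0},{"rx": 0,"ry": 0,"rz": 0,"tx": -0.2,"ty": -1,"tz": 0.2,"gripper": 0},{"rx": 0,"ry": 0,"rz": 0,"tx": -0.3,"ty": -1.1,"tz": 0,"gripper": 0},{"rx": 0,"ry": 0,"rz": 0,"tx": -0.25,"ty": -1,"tz": 0,"gripper": 0},{"rx": 0,"ry": 0,"rz": 0,"tx": -0.2,"ty": -0.7,"tz": 0,"gripper": 0},{"rx": 0,"ry": 0,"rz": 0,"tx": -0.2,"ty": -0.7,"tz": 0,"gripper": 0},{"rx": 0,"ry": 0,"rz": 0,"tx": -0.2,"ty": -0.7,"tz": 0,"gripper": 0}]'

```text
t: 8.88
position: [0.5119, 0.3029, 0.2443]
tcp_rot: [[-0.965, 0.263, -0.006], [0.263, 0.965, 0.008], [0.007, 0.006, -1.0]]
wrist_force: [1.0, 5.7, 3.1]
finger_gap: 0.005
```

Emit:
apply_moves --deltas '[{"rx": 0,"ry": 0,"rz": 0,"tx": -0.1,"ty": -0.6,"tz": 0,"gripper": 0},{"rx": 0,"ry": 0,"rz": 0,"tx": -0.1,"ty": -0.6,"tz": 0,"gripper": 0}]'

```text
t: 9.05
position: [0.5097, 0.2915, 0.2461]
tcp_rot: [[-0.965, 0.261, -0.003], [0.261, 0.965, 0.012], [0.006, 0.011, -1.0]]
wrist_force: [0.6, 4.8, 4.0]
finger_gap: 0.004
```

Emit:
apply_moves --deltas '[{"rx": -0.01,"ry": 0,"rz": 0,"tx": -0.2,"ty": -0.5,"tz": -0.1,"gripper": 0},{"rx": -0.01,"ry": 0,"rz": 0,"tx": -0.2,"ty": -0.5,"tz": -0.1,"gripper": 0},{"rx": 0,"ry": 0,"rz": 0,"tx": -0.15,"ty": -0.4,"tz": 0,"gripper": 0}]'

```text
t: 9.3
position: [0.5047, 0.2777, 0.2457]
tcp_rot: [[-0.966, 0.26, 0.001], [0.26, 0.966, -0.006], [-0.003, -0.006, -1.0]]
wrist_force: [2.3, 4.6, 2.5]
finger_gap: 0.008
```

Emit:
apply_moves --deltas '[{"rx": 0,"ry": 0,"rz": 0,"tx": -0.1,"ty": -0.4,"tz": 0,"gripper": 0}]'

```text
t: 9.38
position: [0.5037, 0.2741, 0.246]
tcp_rot: [[-0.966, 0.259, 0.002], [0.259, 0.966, -0.006], [-0.004, -0.005, -1.0]]
wrist_force: [2.6, 3.7, 3.2]
finger_gap: 0.005
```

Emit:
apply_moves --deltas '[{"rx": 0,"ry": 0,"rz": 0,"tx": -0.1,"ty": -0.3,"tz": 0,"gripper": 0}]'

```text
t: 9.47
position: [0.5028, 0.2715, 0.2462]
tcp_rot: [[-0.966, 0.258, 0.004], [0.258, 0.966, -0.005], [-0.005, -0.004, -1.0]]
wrist_force: [2.9, 4.5, 2.9]
finger_gap: 0.006
```

Emit:
apply_moves --deltas '[{"rx": 0,"ry": 0,"rz": 0,"tx": -0.1,"ty": -0.3,"tz": 0,"gripper": 0}]'

```text
t: 9.55
position: [0.502, 0.2688, 0.2465]
tcp_rot: [[-0.966, 0.258, 0.005], [0.258, 0.966, -0.005], [-0.006, -0.004, -1.0]]
wrist_force: [3.2, 5.5, 3.6]
finger_gap: 0.007
```

Emit:
apply_moves --deltas '[{"rx": 0,"ry": 0,"rz": 0,"tx": -0.1,"ty": -0.3,"tz": 0,"gripper": 0}]'

```text
t: 9.63
position: [0.5014, 0.2662, 0.2468]
tcp_rot: [[-0.966, 0.257, 0.006], [0.257, 0.966, -0.005], [-0.007, -0.003, -1.0]]
wrist_force: [3.2, 5.1, 2.7]
finger_gap: 0.006
```

Emit:
apply_moves --deltas '[{"rx": 0,"ry": 0,"rz": 0,"tx": 0,"ty": -0.2,"tz": 0,"gripper": 0}]'

```text
t: 9.72
position: [0.5013, 0.2656, 0.2469]
tcp_rot: [[-0.967, 0.255, 0.008], [0.255, 0.967, -0.003], [-0.008, -0.001, -1.0]]
wrist_force: [3.9, 12.2, -1.6]
finger_gap: 0.008
```

```bash
python3 snap.py 15
```

```text
9.7167 [0.5013 0.2656 0.2469] [ 3.8585 12.1752 -1.5678] 0.007711658866651772
along -0.025667765055047392 lat 0.000588573538997877
```

View pics/c15.png

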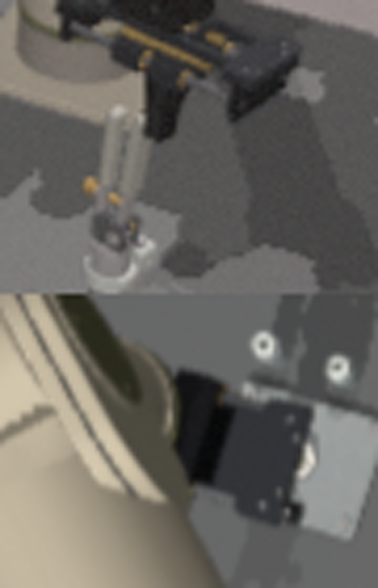

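Emit:
apply_moves --deltas '[{"rx": 0,"ry": 0,"rz": 0,"tx": 0,"ty": -0.2,"tz": 0,"gripper": 0},{"rx": 0,"ry": 0,"rz": 0,"tx": 0,"ty": -0.2,"tz": 0,"gripper": 0},{"rx": 0,"ry": 0,"rz": 0,"tx": 0,"ty": -0.2,"tz": 0,"gripper": 0},{"rx": 0,"ry": 0,"rz": 0,"tx": 0,"ty": -0.2,"tz": 0,"gripper": 0},{"rx": 0,"ry": 0,"rz": 0,"tx": 0,"ty": -0.2,"tz": 0,"gripper": 0}]'

```text
t: 10.23
position: [0.5014, 0.2662, 0.247]
tcp_rot: [[-0.97, 0.244, 0.015], [0.244, 0.97, 0.009], [-0.012, 0.012, -1.0]]
wrist_force: [4.2, 10.3, -0.8]
finger_gap: 0.007
```

```bash
python3 snap.py 16
python3 - <<'E'
from plant import monitor,vision
import cv2
p=vision.get_image("scene"); cv2.imwrite("pics/scene_end.png",p["color"])
for i in range(6):
    vision.get_image("top"); s=monitor.observe(); print(s["t"],s["position"].round(4),s["wrist_force"].round(1))
E
```

```text
10.2333 [0.5014 0.2662 0.247 ] [ 4.2282 10.2834 -0.8366] 0.00656175047123609
along -0.026311752874119024 lat 0.0005645618831734012
10.4333 [0.5014 0.2662 0.247 ] [ 3.9 10.6  0.3]
10.4833 [0.5015 0.2662 0.247 ] [ 4.7  9.5 -0.8]
10.5333 [0.5014 0.2662 0.247 ] [ 4.2 10.6  0.3]
10.5833 [0.5014 0.2662 0.247 ] [4.6 9.2 0.5]
10.6333 [0.5014 0.2662 0.247 ] [4.9 9.4 0.2]
10.6833 [0.5014 0.2663 0.247 ] [ 3.8  9.8 -0.4]
```

View pics/c16.png

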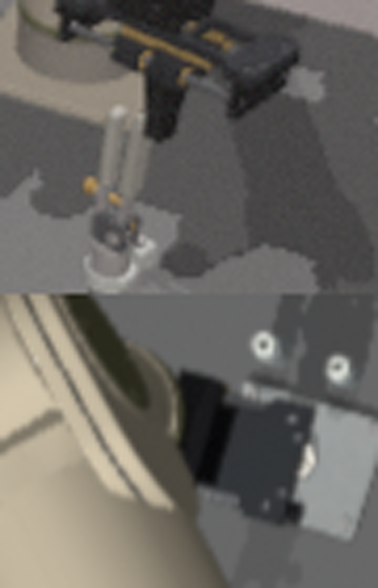

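View pics/scene_end.png

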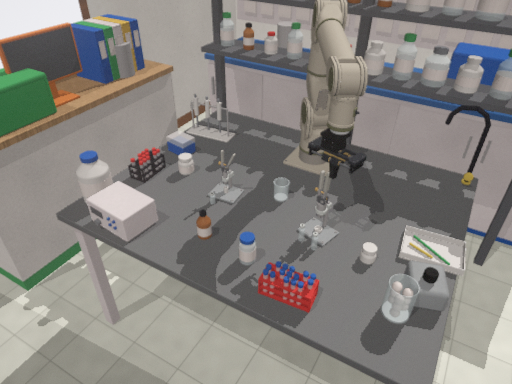

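Steady at the stop with about 10 N; nothing else has moved. Handing in.

```bash
python3 -c "
from plant import job_done
print(job_done())"
```

```text
the job is handed in; nothing more can be done
None
```

I pressed the larger crimper's lever to its stop with the backs of the closed fingers and held it there. I then took the fingers off so it sprang fully out, pressed it in again, and handed in at about 10.7 s while holding it.

**Last checks**
- **Steadiness:** the tool position stayed within about 0.1 mm over the last half second, with a steady push of about 10 to 11 N. The highest wrist force I read at any point was about 14 N.
- **Stop reached:** the force rose sharply at almost the same place on both presses (14 N, then 13 N). The pictures show the lever almost upright, with a gap left to the fixed handle.
- **Spring-back:** after release the lever tip was back at its starting spot in the picture, with the fingers well clear and the wrist force near zero.
- **Surroundings:** the final picture shows the smaller crimper, vials, bottles and jars where they were.

**What disagreed**
- **Fingertip height:** in the scene camera the fingertips looked about 2 cm higher than the reported tool position. The wrist camera did not show this, and I never settled why. I picked a height that left clearance either way.
- **Crimper position:** estimates from the three cameras differed by up to about 1 cm, so I found the lever and its stop by the contact force.
- **Lever angle:** I had no direct reading of it. That it was at the stop rests on the force and the pictures.

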